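Close the parcel and hold the clip open over its seam

TASK

Close the small carton on the desk: fold the flap with the tongue fully down first, and only then the other flap fully down over it, so that their two lips stand together as one upright edge. Then squeeze the handles of the spring clip on the letter rack, lift the clip off and bring it over the middle of that edge, lined up with it, gaping wide with one jaw about 12 mm down on either side and touching nothing of the carton, so that I can slip a delivery note in. Finish while still holding it there, squeezed open: do not let it bite or let go, do not drop it on the way, and leave the mug, clock and stapler where they are.

Things in the scene. Friction and masses are not known exactly. Their poses are not given: they have to be found in the camera images.
- carton: Brown cardboard carton, 166 x 166 mm, 70 mm tall, open on top, immovable. Origin: centre of its underside, z up. Its x axis runs along the seam where the two flaps' free edges meet. The tongue flap is hinged on the +y rim, the plain flap on the -y rim: hinge lines along x at y = +80 / -80 mm, 70 mm above the desk.
- flap_tongue (a joint): Hinge of the tongue flap, rad: 0 = flat shut, grows as it is raised; starts at 1.0 to 1.4 (steep, not quite upright). Friction holds it where it is left; about 1.5 N at mid panel moves it. Panel 160 mm along x, 80 mm from hinge to free edge, 3 mm thick (underside on the hinge line); a tongue, 100 mm long, reaches 30 mm past the edge.
- flap_plain (a joint): Hinge of the other flap: as the first, but no tongue. Along each flap's free edge, on its outer face, is a lip square to the panel, 28 mm high, 3 mm thick, 74 mm long, centred at the carton's x = 0; it points straight up when shut. Beside the lip (37 to 80 mm from the middle) the panel is bare.
- ridge (a point): Fixed point: middle of the top of the upright edge which the two lips form once both flaps are shut, 101 mm above the desk. Axes as the carton's: x along the edge, y across it, z up. The edge is then 6 mm thick and 74 mm long and stands 28 mm above the flaps.
- rack: Letter rack, immovable: wooden base 130 x 90 x 12 mm, a tall upright aluminium plate 120 mm long (its x), 4 mm thick, its top 90 mm above the desk, and a lower plate (top at 50 mm) 40 mm to its +y side. Origin: on the desk under the middle of the tall plate.
- clip: Steel spring clip, 0.07 to 0.12 kg, biting the rack's tall plate, handles up. Origin: centre of its 9 mm pin, 26 mm above the plate's top at the start. x along pin and plate, y the squeeze line, z up to the handles. Handles: plates 26 mm wide, 50 mm over the tips, which are 41 mm above the pin; squeezed fully they are upright, 24 mm over the outsides, 8 to 46 mm above the pin.
- clip_half_a (a joint): Turn of the clip half on its +y side, rad: 0.06 biting the rack plate (jaws 4 mm apart), 0.36 squeezed fully against a stop (jaw ends 27 mm apart). The halves turn together. Squeezing at the handles takes about 7 N at first, 12 N at the end.
- clip_half_b (a joint): The same for the half on the clip's -y side.
- clip_jaw_a (a point): Inner lower end of the jaw on the clip's +y side, middle of its 44 mm width (along x); 40 mm below the pin when biting, 37.5 mm when squeezed fully.
- clip_jaw_b (a point): The same for the jaw on the clip's -y side.
- mug: White mug, 80 mm across, 90 mm tall, loose bystander. Origin: centre of its underside.
- clock: White desk clock, 30 x 75 x 95 mm tall, loose bystander. Origin: centre of its underside.
- stapler: Black and grey stapler lying flat, 125 x 36 mm, 46 mm tall, loose bystander. Origin: centre of its underside.
Mind the look-alikes: they are no part of the job. What is shaped like the clip but yellow is not meant.

How it is judged:
By the outcome, as a careful person would: the job done as asked, in the order asked, and still so for the second after the job is handed in, while the arm keeps its last pose, push and grip.
It also fails if it takes over 56 s, if anything falls off the work surface, if the arm or the gripper's body presses on something with over 40 N, if the wrist force passes 120 N, or if a joint passes its speed limit or range.

ROBOT

A 7-joint arm with a two-finger parallel gripper is mounted at the origin on the work surface. World frame = base frame: x ahead of the robot, y to its left, z up, the work surface at z = 0. Lengths are in m, angles in degrees, forces in N, time in s.
With the tool pointing down it reaches from about 0.425 to 0.875 m from the base axis. Payload 4.7 kg.
Tool frame: the origin (TCP) lies at the very end of the fingers, on their centre line; the grasp point (between the pads) lies 19 mm behind it; z points along the fingers, y is the direction in which the jaws open and shut (so a half turn about z gives the same grasp; the last joint's range is limited). The gripper opens to 87 mm and grips with 3 to 60 N. Pads are 19 mm wide; open, the fingers measure 117 mm over their backs; the gripper's body (75 mm by 190 mm) begins 51 mm behind the grasp point.
Start: joints at [71.11, 18.392, -4.016, 83.108, 1.295, 78.541, -3.26], TCP at [0.219, -0.612, 0.223] pointing down, gripper open.
Joint ranges: [-163.93, 163.93], [-17.29, 119.83], [-79.2, 71.16], [3.27, 140.29], [-89.18, 269.18], [5.43, 117.66], [-154.24, 154.24]. Speed limits (degrees/s): [147.25, 147.25, 180, 180, 180, 180, 180].

INTERFACE

Orientations are given as [roll, pitch, yaw] about the fixed x, y, z axes, in that order (R = Rz(yaw) Ry(pitch) Rx(roll)).
In Python, from cell import * gives the robot as it stands.
- The arm moves only by the tool drive_tool, never from a script. Its argument "moves" is text: rows parted by semicolons, each of 5 numbers parted by spaces: the shift along the tool's x, y, z in m, then the turn about the tool's z in degrees, then the gripper's target within -1 to 1 (fully open at 1, half-way at 0, shut at -1). In form: x y z yaw fingers; .... A call has exactly 8 rows; each row is the pose to reach, as a shift and turn from the pose commanded when the call began, along the tool's axes at that moment; what a row does not reach only later rows make up. A row lasts 1/10 s, in which the tool goes at most 50 mm and 8.59 degrees, less where a joint would pass 70% of its speed; a pose out of reach is approached as far as the arm can. A call with a gripper value outside its range is refused whole. The fingers move at their own pace and stop on an object; "grip_force" is the grip in N (left out, the last holds). Time passes only in rows, so rows that repeat a pose let the fingers close, or fill a call up. It gives the time, the measured TCP pose, the force and the opening at its end, in the units of the state.
- get_obs(): the state, without advancing time (a new reading comes with each control period).
- read_camera(name): name is "scene" or "top"; returns (picture, depth): 384x512x3 uint8, red, green, blue; 384x512 float32, m along the optical axis (not along the pixel's ray), 0 where there is no reading.
- calibration(name): a dict with "intrinsics" (3x3 intrinsics, pixels), "cam_to_world" (4x4, takes a point from camera to world coordinates). Camera axes: x right, y up, looking along -z (the intrinsics and any distortion apply to the point x, -y, -z); pixel columns grow to the right and rows downward; lengths in m; the calibration is good to about 2 mm. A picture is of the moment at which its call begins. calibration takes no time and is no camera call.
- sign_off(): hands the job in, once; it reports no verdict.
Trained networks look in the newest picture that a camera, given by its name, has taken for a name from the list of things; names that differ only in an ending like _2 or _b are one class to them, and where a whole thing is asked for, a point or a joint stands for the part that bears it (a point fixed in the world has none). Each returns a list of dicts, best first, with "conf" (0 to 1); they miss things now and then, are a little off and sometimes report something else, mostly with a low value. They report only what shows in the picture. A call takes as long as a camera call. They do not tell look-alikes from the thing itself.
- search_frame(camera, name): "uv" ([column, row] in pixels, amid what is visible of it).
- pinpoint(camera, name): "uv" ([column, row] in pixels: a listed point, or the origin of a listed thing).
The state is a dict: "time_s": time; "qpos": joint angles; "joint_velocities": joint speeds; "effort": joint torques, N m; "tool_pos": TCP position; "tool_rot": TCP orientation; "force": force on the tool from outside, world axes, zero at the start; "wrist_torque": the same for the moment, N m; "grip_width": finger opening in m.
Only numpy, scipy, OpenCV 4.12 (cv2) and the standard library are available. Lean on these libraries where they do the work, as an engineer would, in place of code of your own. Each camera call takes 0.05 s, during which the arm holds its last target. There are 200 camera calls.

## Working session

There is one attempt and no reset: what is moved stays moved. The work goes in short steps, Python scripts to look and compute and a tool call to move; the robot and the scene stay as the last step left them, time stands still between calls to the robot, and variables do not carry over. Pictures are saved under pics/ and viewed, about 8 in all and at most 12, crops included, and the job is handed in when it is done.

Besides the shell and the picture viewer there is one more tool, called after "Emit:" by a JSON object that holds its "api" and its "payload". drive_tool: Moves the arm, as the interface text tells. Its arguments: {"type":"object","properties":{"moves":{"type":"string"},"grip_force":{"type":"number"}},"required":["moves"]}

```bash
mkdir -p pics; ls
cat > h.py <<'E'
from cell import *
import numpy as np, cv2
def w(cam,uv,d):
    c=calibration(cam);K=np.array(c["intrinsics"]);T=np.array(c["cam_to_world"])
    x=(uv[0]-K[0,2])/K[0,0]*d;y=(uv[1]-K[1,2])/K[1,1]*d
    return (T@np.array([x,-y,-d,1]))[:3]
def cloud(cam,depth):
    c=calibration(cam);K=np.array(c["intrinsics"]);T=np.array(c["cam_to_world"])
    v,u=np.mgrid[:depth.shape[0],:depth.shape[1]]
    P=np.stack([(u-K[0,2])/K[0,0]*depth,-(v-K[1,2])/K[1,1]*depth,-depth],-1)
    P=P@T[:3,:3].T+T[:3,3]; P[depth<=0]=np.nan
    return P
def snap(cam,name):
    p,d=read_camera(cam); cv2.imwrite(f"pics/{name}.png",cv2.cvtColor(p,cv2.COLOR_RGB2BGR)); np.savez(f"{name}.npz",p=p,d=d); return p,d
E
python3 - <<'E'
from h import *
np.set_printoptions(precision=3,suppress=True)
ims=[]
for c in("scene","top"):
    p,d=snap(c,c+"0"); ims.append(p); P=cloud(c,d)
    k=calibration(c); print(c,k.keys(),np.array(k["cam_to_world"]))
    for n in("carton","flap_tongue","flap_plain","rack","clip","mug","clock","stapler"):
        for r in search_frame(c,n)[:3]:
            u,v=map(int,r["uv"]); print(n,r["conf"],(u,v),P[v,u])
    for n in("clip","clip_jaw_a","rack","carton"):
        for r in pinpoint(c,n)[:3]: print("pp",n,r["conf"],r["uv"])
big=np.hstack(ims); cv2.imwrite("pics/both.png",cv2.cvtColor(cv2.resize(np.vstack(ims),None,fx=.78,fy=.78),cv2.COLOR_RGB2BGR))
o=get_obs(); print(o)
E
```

```text
pics
scene dict_keys(['intrinsics', 'cam_to_world']) [[ 0.212 -0.575  0.79   1.382]
 [ 0.977  0.127 -0.17  -0.19 ]
 [-0.002  0.808  0.589  0.692]
 [ 0.     0.     0.     1.   ]]
carton 0.62 (322, 189) [0.627 0.135 0.125]
flap_tongue 0.56 (340, 165) [0.523 0.224 0.119]
flap_plain 0.8 (305, 187) [0.593 0.103 0.112]
rack 0.83 (208, 211) [ 0.511 -0.141  0.013]
rack 0.57 (322, 186) [0.625 0.135 0.132]
clip 0.7 (202, 184) [ 0.534 -0.151  0.12 ]
mug 0.63 (289, 250) [0.776 0.01  0.084]
clock 0.71 (405, 210) [0.679 0.344 0.064]
stapler 0.87 (119, 259) [ 0.686 -0.359  0.047]
pp clip 0.8 [215.8, 243.1]
pp clip 0.49 [204.0, 183.1]
pp clip_jaw_a 0.62 [219.4, 252.4]
pp clip_jaw_a 0.6 [205.6, 198.7]
pp clip_jaw_a 0.52 [220.6, 254.1]
pp rack 0.57 [203.6, 219.5]
pp carton 0.57 [317.8, 204.4]
top dict_keys(['intrinsics', 'cam_to_world']) [[ 0.002  0.992 -0.125  0.475]
 [-1.     0.003  0.006 -0.013]
 [ 0.006  0.125  0.992  1.134]
 [ 0.     0.     0.     1.   ]]
carton 0.91 (177, 223) [0.532 0.171 0.003]
flap_tongue 0.59 (147, 225) [0.52  0.221 0.147]
flap_plain 0.93 (197, 199) [0.584 0.1   0.147]
rack 
[... 357 characters left out ...]
n nan nan]
pp clip 0.53 [298.0, 219.6]
pp clip_jaw_a 0.56 [295.5, 219.9]
pp clip_jaw_a 0.55 [286.3, 175.9]
pp clip_jaw_a 0.42 [293.1, 219.3]
pp rack 0.86 [289.5, 227.5]
pp carton 0.71 [182.2, 217.9]
pp carton 0.46 [289.3, 223.2]
{'time_s': 1.3, 'qpos': array([71.11 , 18.391, -4.016, 83.107,  1.294, 78.541, -3.26 ]), 'joint_velocities': array([-0.046, -0.062, -0.001,  0.062,  0.043,  0.027, -0.017]), 'effort': array([  0.001, -49.11 ,  -0.403, -31.277,  -0.064,   0.034,   0.   ]), 'tool_pos': array([ 0.219, -0.612,  0.223]), 'tool_rot': array([179.994,   0.001,  19.699]), 'force': array([-0.243,  0.271, -0.25 ]), 'wrist_torque': array([0.031, 0.007, 0.014]), 'grip_width': 0.08668056649942442}
```

View pics/scene0.png

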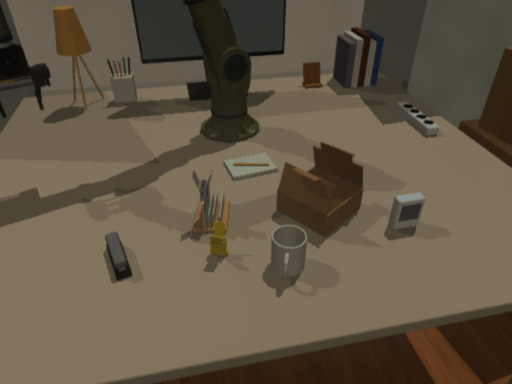

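View pics/top0.png

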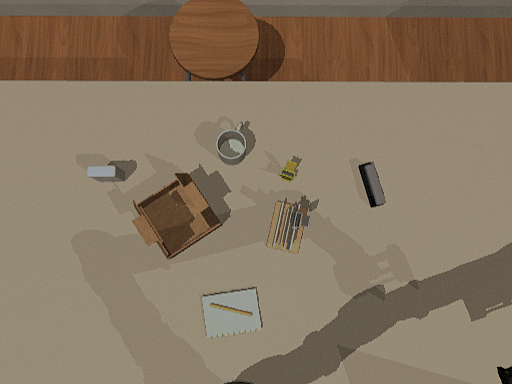

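Run:
```python
from h import *
np.set_printoptions(precision=4,suppress=True)
A={}
for c in("scene","top"):
    z=np.load(c+"0.npz"); P=cloud(c,z["d"]); A[c]=P
    X=P.reshape(-1,3); X=X[~np.isnan(X[:,0])]
    near=np.hypot(X[:,0]-.55,X[:,1]-.155)<.16
    print(c,"desk z",np.median(X[near&(abs(X[:,2])<.02)][:,2]))
    for lo,hi in((.03,.062),(.062,.073)):
        B=X[near&(X[:,2]>lo)&(X[:,2]<hi)][:,:2].astype(np.float32)
        print(lo,len(B),cv2.minAreaRect(B*1000))
    F=X[near&(X[:,2]>.08)]
    # cluster the flaps
    import scipy.cluster.hierarchy as h
    L=h.fcluster(h.linkage(F[:,:2],'single'),.02,'distance')
    for l in set(L):
        G=F[L==l]
        if len(G)<15: continue
        m=G.mean(0);_,s,V=np.linalg.svd(G-m); print(len(G),"mean",m,"n",V[2],"min",G.min(0),"max",G.max(0))
    R=(X[:,0]>.42)&(X[:,0]<.6)&(X[:,1]>-.24)&(X[:,1]<-.06)
    B=X[R&(X[:,2]>.006)&(X[:,2]<.018)][:,:2].astype(np.float32);print("base",len(B),cv2.minAreaRect(B*1000))
    B=X[R&(X[:,2]>.07)&(X[:,2]<.094)];m=B[:,:2].mean(0);_,s,V=np.linalg.svd(B[:,:2]-m);print("plate",len(B),m,V[0],s,B[:,2].max())
    B=X[R&(X[:,2]>.1)];print("clip",len(B),B.mean(0),B.min(0),B.max(0))
    hi=B[B[:,2]>.135];print("handles",cv2.minAreaRect((hi[:,:2]*1000).astype(np.float32)))
s=cv2.imread("pics/scene0.png");t=cv2.imread("pics/top0.png")
a=cv2.resize(s[130:260,160:380],None,fx=3.5,fy=3.5,interpolation=2)
b=cv2.resize(t[155:270,125:325],None,fx=3.5,fy=3.5,interpolation=2)
cv2.imwrite("pics/zs.png",a);cv2.imwrite("pics/zt.png",b)
```

```text
scene desk z 0.0008756376482157435
0.03 1127 ((551.6403198242188, 162.72598266601562), (167.03648376464844, 172.30169677734375), 33.11670684814453)
0.062 531 ((551.0541381835938, 161.15521240234375), (168.94129943847656, 169.37039184570312), 33.798038482666016)
1468 mean [0.5933 0.1071 0.1154] n [-0.5445  0.8129 -0.2069] min [0.5161 0.0519 0.08  ] max [0.662  0.1594 0.1568]
1206 mean [0.5171 0.2189 0.127 ] n [ 0.5355 -0.8035 -0.2601] min [0.4413 0.1687 0.08  ] max [0.5835 0.272  0.1777]
base 562 ((524.3452758789062, -133.74551391601562), (89.83795928955078, 129.00341796875), 77.17227935791016)
plate 88 [ 0.548  -0.1508] [ 0.9733 -0.2294] [0.257  0.0397] 0.09391477857179154
clip 207 [ 0.5394 -0.152   0.1288] [ 0.5153 -0.1737  0.101 ] [ 0.5568 -0.1224  0.1588]
handles ((536.5868530273438, -148.7825469970703), (49.09304428100586, 28.452302932739258), 78.07870483398438)
top desk z 0.00013610204084346655
0.03 193 ((549.6204223632812, 161.09417724609375), (165.88177490234375, 165.4287872314453), 33.725929260253906)
0.062 227 ((550.0281982421875, 161.66970825195312), (166.945556640625, 165.77218627929688), 33.752140045166016)
724 mean [0.585  0.1031 0.1338] n [ 0.5525 -0.8295  0.0816] min [0.5155 0.0545 0.0802] max [0.6595 0.1587 0.1583]
608 mean [0.509  0.2199 0.1482] n [ 0.5416 -0.7859 -0.2985] min [0.4412 0.1683 0.0801] max [0.581  0.2689 0.1795]
base 929 ((531.1026611328125, -146.40676879882812), (124.3314437866211, 167.47242736816406), 66.78275299072266)
plate 81 [ 0.5098 -0.1426] [-0.9762  0.2168] [0.3243 0.0203] 0.09283004316257482
clip 249 [ 0.5345 -0.1513  0.1306] [ 0.5148 -0.1747  0.1015] [ 0.5547 -0.1235  0.1597]
handles ((534.8665771484375, -149.00234985351562), (49.3650016784668, 25.136905670166016), 77.73599243164062)
```

View pics/zs.png

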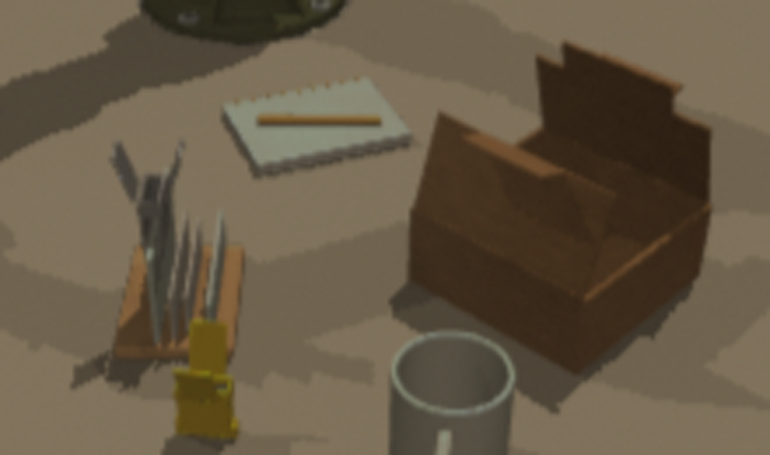

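View pics/zt.png

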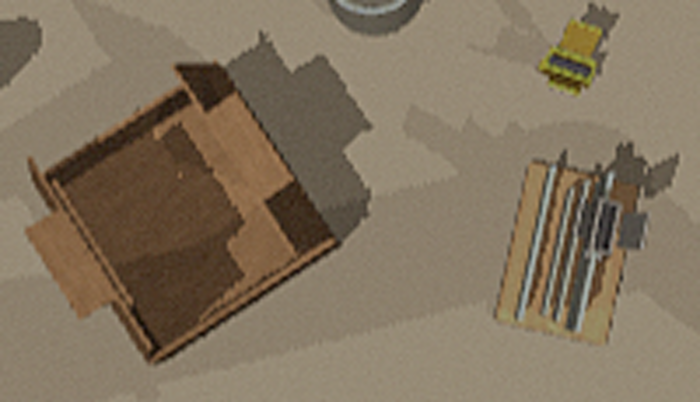

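```bash
cat >> h.py <<'E'
C=np.array([.550,.1615]); TH=np.radians(33.7)
U=np.array([np.cos(TH),np.sin(TH)]);V=np.array([-U[1],U[0]])
def cb(a,b,z): return [*(C+a/1000*U+b/1000*V),z/1000]
def plan(start,yaw0,rows):
    """rows: (x,y,z,yaw) world -> tool shifts"""
    p=np.radians(yaw0)
    for x,y,z,yaw in rows:
        d=np.array([x,y,z])-start
        print("%.3f %.3f %.3f %.1f"%(d[0]*np.cos(p)+d[1]*np.sin(p), d[0]*np.sin(p)-d[1]*np.cos(p), -d[2], -((yaw-yaw0+180)%360-180)))
E
python3 - <<'E'
from h import *
s=[.219,-.612,.223]
S=cb(58,115,230)
print(S)
plan(s,19.7,[(.5,-.2,.25,-56.3),(*S,-56.3)])
print()
plan(cb(58,115,230),-56.3,[(*cb(58,b,z),-56.3) for b,z in((115,123),(84,124),(63,118),(50,108),(42,97),(37,84),(35,73.5),(35,72))])
E
```

```text
[np.float64(0.5344462299270482), np.float64(0.28935570083698947), 0.23]
0.403 -0.293 -0.027 76.0
0.601 -0.742 -0.007 76.0

0.000 -0.000 0.107 -0.0
0.031 0.000 0.106 -0.0
0.052 0.000 0.112 -0.0
0.065 0.000 0.122 -0.0
0.073 0.000 0.133 -0.0
0.078 0.000 0.146 -0.0
0.080 -0.000 0.157 -0.0
0.080 -0.000 0.158 -0.0
```

Emit:
{"api": "drive_tool", "payload": {"moves": "0.40 -0.29 -0.027 76 -1;0.40 -0.29 -0.027 76 -1;0.40 -0.29 -0.027 76 -1;0.40 -0.29 -0.027 76 -1;0.40 -0.29 -0.027 76 -1;0.40 -0.29 -0.027 76 -1;0.40 -0.29 -0.027 76 -1;0.60 -0.74 -0.007 76 -1", "grip_force": 30}}

```text
time_s: 2.1
tool_pos: [0.4187, -0.2903, 0.2405]
tool_rot: [-179.9, -0.1, -45.9]
force: [0.4, -1.2, 1.0]
grip_width: 0.0306
```

Run:
```python
from h import *
plan([.43,-.26,.241],-49,[(*cb(58,115,230),-56.3)])
```

```text
-0.346 -0.439 0.011 7.3
```

Emit:
{"api": "drive_tool", "payload": {"moves": "-0.346 -0.439 0.011 7.3 -1;-0.346 -0.439 0.011 7.3 -1;-0.346 -0.439 0.011 7.3 -1;-0.346 -0.439 0.011 7.3 -1;-0.346 -0.439 0.011 7.3 -1;-0.346 -0.439 0.011 7.3 -1;-0.346 -0.439 0.011 7.3 -1;-0.346 -0.439 0.011 7.3 -1"}}

```text
time_s: 2.9
tool_pos: [0.4614, 0.0823, 0.2337]
tool_rot: [-179.9, -0.1, -51.5]
force: [-0.3, 0.2, 0.1]
grip_width: 0.0006
```

Run:
```python
from h import *
o=get_obs();print(o["tool_pos"],o["tool_rot"],o["joint_velocities"],o["grip_width"])
plan([.505,.135,.232],-56.3,[(*cb(58,115,230),-56.3)])
```

```text
[0.46140854 0.0823325  0.2337091 ] [-1.79888961e+02 -9.96109357e-02 -5.15382889e+01] [ 115.56680655    1.67698415 -116.03236142   -6.14668707    0.63121266
    0.38126868   -7.29917162] 0.0006032084006379502
-0.112 -0.110 0.002 -0.0
```

Emit:
{"api": "drive_tool", "payload": {"moves": "-0.025 -0.025 0 0 -1;-0.05 -0.05 0 0 -1;-0.08 -0.08 0 0 -1;-0.10 -0.10 0 0 -1;-0.11 -0.11 0 0 -1;-0.11 -0.11 0 0 -1;-0.11 -0.11 0 0 -1;-0.11 -0.11 0 0 -1"}}

```text
time_s: 3.7
tool_pos: [0.4438, 0.2023, 0.2432]
tool_rot: [-177.7, -0.7, -52.9]
force: [-0.8, 0.5, 0.4]
grip_width: 0.0002
```

Run:
```python
from h import *
o=get_obs();p=o["tool_pos"];y=o["tool_rot"][2];print(p,y,o["joint_velocities"])
plan(p,y,[(*cb(58,b,z),-56.3) for b,z in((115,230),(115,123),(84,124),(63,118),(50,108),(42,97),(37,84),(35,73.5),(35,72))])
```

```text
[0.44384442 0.20232061 0.24324468] -52.85652444355376 [ 0.02069994  0.81267273  0.09486522  0.09555028 -0.23853037  0.01994204
  0.00604791]
-0.015 -0.125 0.013 3.4
-0.015 -0.125 0.120 3.4
0.016 -0.123 0.119 3.4
0.037 -0.122 0.125 3.4
0.050 -0.121 0.135 3.4
0.058 -0.120 0.146 3.4
0.063 -0.120 0.159 3.4
0.065 -0.120 0.170 3.4
0.065 -0.120 0.171 3.4
```

Run:
```python
from h import *
print(get_obs()["qpos"])
```

```text
[  64.45915661  -15.64861326  -79.1290601   103.64263344  -16.00557484
   77.34166861 -154.1834121 ]
```

Emit:
{"api": "drive_tool", "payload": {"moves": "-0.01 -0.03 0.01 0 -1;-0.01 -0.06 0.01 0 -1;-0.01 -0.09 0.01 2 -1;-0.015 -0.125 0.013 3 -1;-0.015 -0.125 0.013 3 -1;-0.015 -0.125 0.013 3 -1;-0.015 -0.125 0.013 3 -1;-0.015 -0.125 0.013 3 -1"}}

```text
time_s: 4.5
tool_pos: [0.4585, 0.218, 0.2558]
tool_rot: [-174.8, 0.0, -54.6]
force: [0.3, 0.2, -0.0]
grip_width: 0.0007
```

Run:
```python
from h import *
o=get_obs();p=o["tool_pos"];y=o["tool_rot"][2];print(p,y,o["qpos"])
plan(p,y,[(*cb(58,b,z),-56.3) for b,z in((115,230),(115,123),(84,124),(63,118),(50,108),(42,97),(37,84),(35,73.5),(35,72))])
```

```text
[0.45850736 0.21800299 0.25576279] -54.56934486415892 [  65.99056137  -17.2238997   -79.163864    102.2964077   -19.41322948
   76.7313946  -154.18398359]
-0.014 -0.103 0.026 1.7
-0.014 -0.103 0.133 1.7
0.017 -0.102 0.132 1.7
0.038 -0.102 0.138 1.7
0.051 -0.101 0.148 1.7
0.059 -0.101 0.159 1.7
0.064 -0.101 0.172 1.7
0.066 -0.101 0.182 1.7
0.066 -0.101 0.184 1.7
```

Emit:
{"api": "drive_tool", "payload": {"moves": "0 0 0.01 -8 -1;0 0 0.01 -16 -1;0 0 0.01 -24 -1;0 0 0.01 -32 -1;0 0 0.01 -40 -1;0 0 0.01 -48 -1;0 0 0.01 -56 -1;0 0 0.01 -64 -1"}}

```text
time_s: 5.3
tool_pos: [0.4592, 0.2186, 0.2457]
tool_rot: [-177.7, -4.7, 9.7]
force: [0.0, -0.1, -0.3]
grip_width: 0.0006
```

Run:
```python
from h import *
o=get_obs();p=o["tool_pos"];y=o["tool_rot"];print(p,y,o["qpos"])
plan(p,y[2],[(*cb(58,115,230),123.7)])
```

```text
[0.4592026  0.21859181 0.24574401] [-177.71276469   -4.69173158    9.67705022] [  48.31518306   -4.72500272  -71.59667103  103.18258873   -5.83915061
   73.27527813 -102.21629677]
0.086 -0.057 0.016 -114.0
```

Emit:
{"api": "drive_tool", "payload": {"moves": "0.01 -0.01 0 -8 -1;0.02 -0.02 0 -16 -1;0.04 -0.03 0 -24 -1;0.06 -0.04 0 -32 -1;0.08 -0.05 0.01 -40 -1;0.08 -0.05 0.01 -48 -1;0.08 -0.05 0.01 -56 -1;0.08 -0.05 0.01 -64 -1"}}

```text
time_s: 6.1
tool_pos: [0.5304, 0.2815, 0.2438]
tool_rot: [176.9, -4.1, 73.9]
force: [0.3, -0.9, -0.1]
grip_width: 0.0004
```

```bash
cat >> h.py <<'E'
from scipy.spatial.transform import Rotation as Ro
def st():
    o=get_obs();R=Ro.from_euler('xyz',o["tool_rot"],degrees=True);print(o["tool_pos"].round(4),o["tool_rot"].round(2),"q",o["qpos"].round(1),"zaxis",R.as_matrix()[:,2].round(3),"F",o["force"].round(1),o["time_s"]);return o
def planR(o,rows):
    R=Ro.from_euler('xyz',o["tool_rot"],degrees=True).as_matrix()
    for x,y,z,yaw in rows:
        d=R.T@(np.array([x,y,z])-o["tool_pos"]); print("%.3f %.3f %.3f"%tuple(d),"%.1f"%-((yaw-o["tool_rot"][2]+180)%360-180))
E
python3 - <<'E'
from h import *
o=st()
planR(o,[(*cb(58,115,230),123.7)])
E
```

```text
[0.5304 0.2815 0.2438] [176.86  -4.12  73.89] q [ 30.2  23.5 -76.   91.7  23.9  77.8 -64. ] zaxis [ 0.073  0.054 -0.996] F [ 0.3 -0.9 -0.1] 6.1
0.008 0.001 0.015 -49.8
```

Emit:
{"api": "drive_tool", "payload": {"moves": "0.008 0 0.015 -8 -1;0.008 0 0.015 -16 -1;0.008 0 0.015 -24 -1;0.008 0 0.015 -32 -1;0.008 0 0.015 -40 -1;0.008 0 0.015 -48 -1;0.008 0 0.015 -50 -1;0.008 0 0.015 -50 -1"}}

```text
time_s: 6.9
tool_pos: [0.5339, 0.2895, 0.2298]
tool_rot: [174.8, -0.2, 123.4]
force: [-0.1, -0.1, -1.1]
grip_width: 0.0004
```

Run:
```python
from h import *
o=st()
planR(o,[(*cb(58,b,z),123.7) for b,z in((115,230),(115,123),(84,124),(63,118),(50,108),(42,97),(37,84),(35,74),(35,72))])
```

```text
[0.5339 0.2895 0.2298] [174.8   -0.21 123.41] q [ 29.2  26.8 -77.7  92.   27.8  77.7 -17.4] zaxis [ 0.074  0.053 -0.996] F [-0.1 -0.1 -1.1] 6.9
-0.000 0.000 -0.000 -0.3
-0.001 -0.009 0.106 -0.3
-0.032 -0.009 0.105 -0.3
-0.053 -0.009 0.111 -0.3
-0.066 -0.010 0.121 -0.3
-0.074 -0.011 0.132 -0.3
-0.079 -0.012 0.145 -0.3
-0.081 -0.013 0.155 -0.3
-0.081 -0.013 0.157 -0.3
```

Emit:
{"api": "drive_tool", "payload": {"moves": "0 -0.003 0.036 0 -1;0 -0.006 0.072 0 -1;0 -0.009 0.106 0 -1;-0.016 -0.009 0.106 0 -1;-0.032 -0.009 0.106 0 -1;-0.043 -0.009 0.108 0 -1;-0.053 -0.009 0.111 0 -1;-0.053 -0.009 0.111 0 -1"}}

```text
time_s: 7.7
tool_pos: [0.5661, 0.2442, 0.1193]
tool_rot: [174.7, -0.1, 123.2]
force: [1.5, 0.8, 0.3]
grip_width: 0.0003
```

Run:
```python
from h import *
o=st()
planR(o,[(*cb(58,b,z),123.7) for b,z in((63,118),(50,108),(42,97),(37,84),(35,74),(35,72))])
```

```text
[0.5661 0.2442 0.1193] [ 1.7469e+02 -1.4000e-01  1.2320e+02] q [ 29.8  32.7 -71.6  98.6  33.9  67.7 -16.5] zaxis [ 0.076  0.053 -0.996] F [1.5 0.8 0.3] 7.7
0.003 -0.001 0.001 -0.5
-0.010 -0.002 0.011 -0.5
-0.018 -0.003 0.022 -0.5
-0.023 -0.004 0.035 -0.5
-0.025 -0.005 0.045 -0.5
-0.025 -0.005 0.047 -0.5
```

Emit:
{"api": "drive_tool", "payload": {"moves": "-0.006 -0.001 0.006 0 -1;-0.013 -0.002 0.012 0 -1;-0.018 -0.003 0.020 0 -1;-0.022 -0.003 0.028 0 -1;-0.024 -0.004 0.036 0 -1;-0.026 -0.004 0.042 0 -1;-0.026 -0.004 0.046 0 -1;-0.026 -0.004 0.047 0 -1"}}

```text
time_s: 8.5
tool_pos: [0.5778, 0.2245, 0.0732]
tool_rot: [174.9, -0.1, 123.4]
force: [-8.0, -6.9, 21.6]
grip_width: 0.0003
```

Run:
```python
from h import *
o=st()
p,d=snap("top","top1");P=cloud("top",d).reshape(-1,3);P=P[~np.isnan(P[:,0])]
q=(P[:,:2]-C);a=q@U*1000;b=q@V*1000;z=P[:,2]*1000
for lo in range(-80,80,10):
    m=(abs(a+10)<25)&(b>lo)&(b<lo+10)&(z>40); print(lo,m.sum(),np.percentile(z[m],[10,50,90]).round(1) if m.any() else "")
planR(o,[(*cb(58,b,z),123.7) for b,z in((35,70),(35,200),(-115,200))])
```

```text
[0.5778 0.2245 0.0732] [ 1.7493e+02 -7.0000e-02  1.2343e+02] q [ 29.4  35.8 -68.5 100.3  37.1  64.2 -16.1] zaxis [ 0.073  0.05  -0.996] F [-8.  -6.9 21.6] 8.5
-80 92 [114.2 151.  154.2]
-70 84 [145.8 148.2 150.8]
-60 46 [143.1 145.8 148.5]
-50 0 
-40 0 
-30 95 [ 66.1  69.7 471.5]
-20 302 [ 67.7 467.6 493.1]
-10 281 [ 67.9 493.2 497.2]
0 288 [ 74.7 491.3 501.9]
10 188 [490.  496.7 505.3]
20 168 [490.3 498.5 505. ]
30 161 [479.5 496.1 501.8]
40 159 [479.2 491.8 496.5]
50 196 [477.8 490.6 493.6]
60 173 [486.  490.7 493.6]
70 46 [483.8 486.  489.2]
-0.002 -0.000 0.003 -0.3
-0.002 0.011 -0.126 -0.3
-0.152 0.012 -0.126 -0.3
```

Emit:
{"api": "drive_tool", "payload": {"moves": "-0.002 0.003 -0.042 0 -1;-0.002 0.007 -0.085 0 -1;-0.002 0.011 -0.126 0 -1;-0.04 0.011 -0.126 0 -1;-0.08 0.011 -0.126 0 -1;-0.12 0.012 -0.126 0 -1;-0.154 0.012 -0.126 0 -1;-0.156 0.012 -0.126 0 -1"}}

```text
time_s: 9.35
tool_pos: [0.6677, 0.0875, 0.1957]
tool_rot: [174.9, -0.1, 122.9]
force: [0.3, -0.8, -0.5]
grip_width: 0.0002
```

Run:
```python
from h import *
o=st()
planR(o,[(*cb(58,-b,z),123.7) for b,z in((115,200),(115,123),(84,124),(63,118),(50,108),(42,97),(37,84),(35,74),(35,72))])
```

```text
[0.6677 0.0875 0.1957] [ 1.7488e+02 -1.1000e-01  1.2289e+02] q [ 39.7  35.7 -70.4  84.6  33.4  78.1   1.8] zaxis [ 0.074  0.05  -0.996] F [ 0.3 -0.8 -0.5] 9.35
0.012 0.001 -0.004 -0.8
0.012 -0.006 0.072 -0.8
0.043 -0.006 0.072 -0.8
0.064 -0.007 0.078 -0.8
0.077 -0.008 0.087 -0.8
0.085 -0.009 0.098 -0.8
0.090 -0.010 0.111 -0.8
0.092 -0.011 0.121 -0.8
0.092 -0.011 0.123 -0.8
```

Emit:
{"api": "drive_tool", "payload": {"moves": "0 -0.003 0.036 0 -1;0.004 -0.006 0.072 0 -1;0.02 -0.006 0.072 0 -1;0.036 -0.006 0.072 0 -1;0.05 -0.007 0.074 0 -1;0.064 -0.007 0.078 0 -1;0.071 -0.008 0.082 0 -1;0.077 -0.008 0.087 0 -1"}}

```text
time_s: 10.15
tool_pos: [0.6223, 0.1604, 0.1111]
tool_rot: [174.7, -0.1, 123.5]
force: [-0.8, 0.1, 2.0]
grip_width: 0.0007
```

Run:
```python
from h import *
o=st()
planR(o,[(*cb(58,-b,z),123.7) for b,z in((50,108),(42,97),(37,84),(35,74),(35,72))])
```

```text
[0.6223 0.1604 0.1111] [ 1.7468e+02 -1.5000e-01  1.2347e+02] q [ 35.3  36.  -69.2  95.1  35.5  68.4  -7.3] zaxis [ 0.076  0.053 -0.996] F [-0.8  0.1  2. ] 10.15
-0.009 -0.002 0.003 -0.2
-0.001 -0.003 0.014 -0.2
0.004 -0.004 0.027 -0.2
0.006 -0.005 0.037 -0.2
0.006 -0.005 0.039 -0.2
```

Emit:
{"api": "drive_tool", "payload": {"moves": "0 -0.001 0.005 0 -1;0.002 -0.002 0.012 0 -1;0.003 -0.003 0.020 0 -1;0.004 -0.004 0.027 0 -1;0.005 -0.004 0.033 0 -1;0.005 -0.004 0.038 0 -1;0.005 -0.004 0.039 0 -1;0.005 -0.004 0.039 0 -1"}}

```text
time_s: 10.95
tool_pos: [0.6185, 0.1627, 0.0732]
tool_rot: [174.9, -0.1, 123.4]
force: [-8.5, -4.1, 18.7]
grip_width: 0.0003
```

Run:
```python
from h import *
o=st()
planR(o,[(*cb(58,-35,z),123.7) for z in(70,200)]+[(.5357,-.149,.25,167.5)])
```

```text
[0.6185 0.1627 0.0732] [ 1.7493e+02 -1.0000e-01  1.2340e+02] q [ 33.8  37.8 -67.1  97.3  37.6  65.3  -9.1] zaxis [ 0.073  0.05  -0.996] F [-8.5 -4.1 18.7] 10.95
0.002 0.000 0.003 -0.3
0.002 0.012 -0.126 -0.3
-0.214 -0.224 -0.198 -44.1
```

Emit:
{"api": "drive_tool", "payload": {"moves": "0.002 0.004 -0.043 0 -1;0.002 0.008 -0.086 0 -1;0.002 0.012 -0.126 0 -1;-0.04 -0.03 -0.15 -8 0;-0.08 -0.07 -0.17 -16 1;-0.12 -0.12 -0.185 -24 1;-0.15 -0.15 -0.19 -32 1;-0.18 -0.19 -0.197 -40 1"}}

```text
time_s: 11.75
tool_pos: [0.5657, -0.0397, 0.2428]
tool_rot: [175.7, 2.9, 159.2]
force: [0.2, -0.4, 0.0]
grip_width: 0.0327
```

Run:
```python
from h import *
np.set_printoptions(precision=4,suppress=True)
o=st()
for c in("top","scene"):
    p,d=snap(c,c+"2");P=cloud(c,d).reshape(-1,3);P=P[~np.isnan(P[:,0])]
    q=(P[:,:2]-C);a=q@U*1000;b=q@V*1000;z=P[:,2]*1000
    print(c,"panels",[np.percentile(z[(abs(a)<75)&(b>l)&(b<l+15)&(z>40)&(z<130)],[10,50,90]).round(1) for l in(-75,-55,-35,15,35,55)])
    m=(np.hypot(a,b)<70)&(z>85)&(z<125); print("ridge",m.sum(),"a",a[m].min(),a[m].max(),"b",np.percentile(b[m],[5,50,95]),"zmax",z[m].max())
planR(o,[(.5357,-.149,.25,167.7)])
b=cv2.imread("pics/scene2.png")[120:270,160:400];cv2.imwrite("pics/z2.png",cv2.resize(b,None,fx=3,fy=3))
```

```text
[ 0.5657 -0.0397  0.2428] [175.67   2.92 159.23] q [ 69.1  18.9 -78.   95.2  16.5  76.4  58.6] zaxis [ 0.074  0.052 -0.996] F [ 0.2 -0.4  0. ] 11.75
top panels [array([69.8, 72.3, 74.7]), array([69.7, 72.1, 74.7]), array([69.5, 72. , 74.6]), array([69.6, 72.1, 74.6]), array([69.7, 72.3, 74.9]), array([69.4, 71.8, 74.4])]
ridge 96 a -37.09874319397881 36.14026201992106 b [-3.2656 -0.6223  3.3005] zmax 103.38530797789235
scene panels [array([72.1, 73.4, 75. ]), array([72.3, 73.7, 75. ]), array([71.9, 73.6, 74.8]), array([72.5, 73.5, 75. ]), array([72.3, 73.6, 75.2]), array([71.9, 73.7, 75.1])]
ridge 169 a -37.39964578251347 38.347061602341064 b [-5.2272 -2.6849  2.3553] zmax 103.94409747551114
-0.011 -0.112 -0.015 -8.5
```

View pics/z2.png

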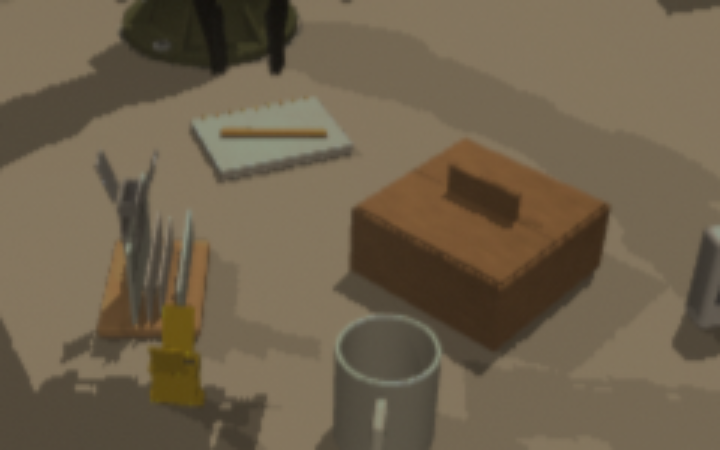

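Emit:
{"api": "drive_tool", "payload": {"moves": "-0.002 -0.02 -0.012 -2 1;-0.004 -0.05 -0.012 -4 1;-0.007 -0.08 -0.012 -6 1;-0.01 -0.10 -0.012 -8 1;-0.011 -0.112 -0.012 -8.5 1;-0.011 -0.112 -0.012 -8.5 1;-0.011 -0.112 -0.012 -8.5 1;-0.011 -0.112 -0.012 -8.5 1"}}

```text
time_s: 12.65
tool_pos: [0.5363, -0.1446, 0.247]
tool_rot: [176.1, 3.5, 167.6]
force: [0.3, -0.0, -0.7]
grip_width: 0.0865
```

Run:
```python
from h import *
o=st()
planR(o,[(.5357,-.149,z,167.7) for z in (.25,.19,.124)])
```

```text
[ 0.5363 -0.1446  0.247 ] [176.08   3.51 167.61] q [ 82.1  16.8 -78.   95.7  13.4  76.9  80.3] zaxis [ 0.074  0.054 -0.996] F [ 0.3 -0.  -0.7] 12.65
-0.001 -0.004 -0.003 -0.1
0.003 -0.008 0.056 -0.1
0.007 -0.013 0.122 -0.1
```

Emit:
{"api": "drive_tool", "payload": {"moves": "0.001 -0.006 0.03 0 1;0.003 -0.008 0.056 0 1;0.005 -0.011 0.09 0 1;0.007 -0.013 0.115 0 1;0.007 -0.013 0.122 0 1;0.007 -0.013 0.122 0 1;0.007 -0.013 0.122 0 1;0.007 -0.013 0.122 0 1"}}

```text
time_s: 13.45
tool_pos: [0.5366, -0.1512, 0.1257]
tool_rot: [176.1, 3.6, 167.5]
force: [1.2, -0.4, 0.3]
grip_width: 0.0871
```

Run:
```python
from h import *
o=st()
planR(o,[(.5357,-.149,z,167.7) for z in (.124,.204)])
p,d=snap("scene","scene3");b=cv2.imread("pics/scene3.png")[110:250,130:290];cv2.imwrite("pics/z3.png",cv2.resize(b,None,fx=4,fy=4))
P=cloud("top",snap("top","top3")[1]).reshape(-1,3);P=P[~np.isnan(P[:,0])]
m=(np.hypot(P[:,0]-.536,P[:,1]+.149)<.04)&(P[:,2]>.1)&(P[:,2]<.165);print(m.sum(),P[m].mean(0) if m.any() else "")
```

```text
[ 0.5366 -0.1512  0.1257] [176.13   3.65 167.49] q [ 75.8  23.4 -71.3 104.6  20.6  64.7  76. ] zaxis [ 0.077  0.052 -0.996] F [ 1.2 -0.4  0.3] 13.45
0.001 0.002 0.002 -0.2
-0.004 0.007 -0.078 -0.2
94 [ 0.53869583 -0.1377198   0.12989993]
```

View pics/z3.png

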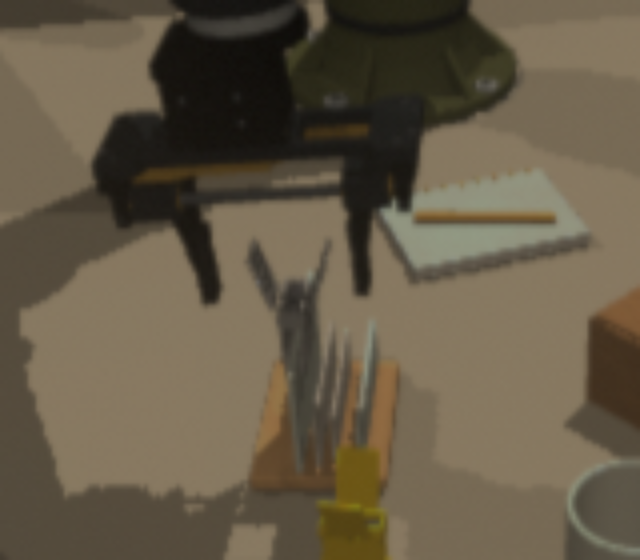

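Emit:
{"api": "drive_tool", "payload": {"moves": "0.001 0.001 0.001 0 0;0.001 0.001 0.001 0 -0.3;0.001 0.001 0.001 0 -0.5;0.001 0.001 0.001 0 -0.7;0.001 0.001 0.001 0 -1;0.001 0.001 0.001 0 -1;0.001 0.001 0.001 0 -1;0.001 0.001 0.001 0 -1", "grip_force": 30}}

```text
time_s: 14.35
tool_pos: [0.5344, -0.1503, 0.1228]
tool_rot: [176.1, 3.5, 167.5]
force: [-0.1, -0.2, -0.5]
grip_width: 0.0311
```

Run:
```python
from h import *
o=st();print(o["grip_width"],o["wrist_torque"])
p,d=snap("scene","scene4");b=cv2.imread("pics/scene4.png")[130:240,150:270];cv2.imwrite("pics/z4.png",cv2.resize(b,None,fx=5,fy=5,interpolation=2))
x,y,z=o["tool_pos"]
planR(o,[(x,y,z+.08,o["tool_rot"][2])])
```

```text
[ 0.5344 -0.1503  0.1228] [176.13   3.48 167.47] q [ 75.8  23.4 -71.2 105.   20.6  64.5  75.9] zaxis [ 0.074  0.053 -0.996] F [-0.1 -0.2 -0.5] 14.35
0.031105345440275156 [-0.0151416  -0.05429164 -0.0250072 ]
-0.005 0.005 -0.080 -0.0
```

View pics/z4.png

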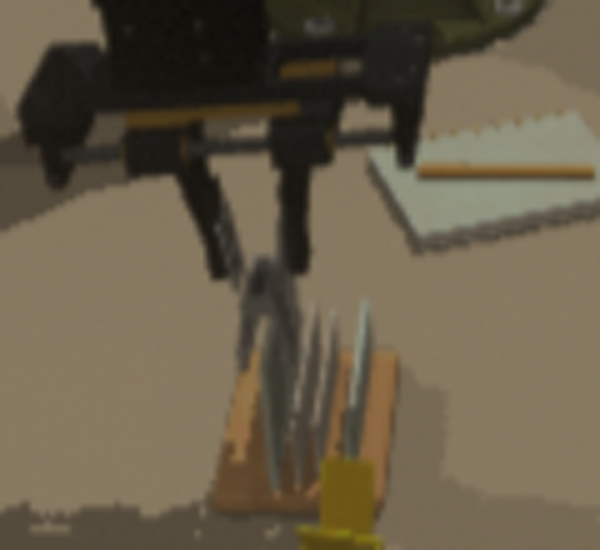

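Emit:
{"api": "drive_tool", "payload": {"moves": "0 0 0 0 -1;0 0 0 0 -1;0 0 0 0 -1;0 0 0 0 -1;0 0 0 0 -1;0 0 0 0 -1;0 0 0 0 -1;0 0 0 0 -1", "grip_force": 35}}

```text
time_s: 15.2
tool_pos: [0.5347, -0.1501, 0.1231]
tool_rot: [176.1, 3.5, 167.5]
force: [-0.3, -0.2, -0.1]
grip_width: 0.0234
```

Run:
```python
from h import *
o=st();print(o["grip_width"],o["wrist_torque"])
x,y,z=o["tool_pos"]
planR(o,[(x,y,z+.08,o["tool_rot"][2])])
```

```text
[ 0.5347 -0.1501  0.1231] [176.11   3.5  167.47] q [ 75.8  23.4 -71.3 105.   20.6  64.5  75.9] zaxis [ 0.074  0.053 -0.996] F [-0.3 -0.2 -0.1] 15.2
0.023387336574326754 [-0.00183224 -0.04261752 -0.02623161]
-0.005 0.005 -0.080 -0.0
```

Emit:
{"api": "drive_tool", "payload": {"moves": "0 0 -0.003 0 -1;-0.001 0.001 -0.010 0 -1;-0.001 0.001 -0.022 0 -1;-0.002 0.002 -0.036 0 -1;-0.003 0.003 -0.050 0 -1;-0.004 0.004 -0.065 0 -1;-0.005 0.005 -0.080 0 -1;-0.006 0.006 -0.090 0 -1"}}

```text
time_s: 16.0
tool_pos: [0.5357, -0.1504, 0.2154]
tool_rot: [176.2, 3.6, 167.5]
force: [1.0, -0.0, -0.9]
grip_width: 0.0236
```

Run:
```python
from h import *
o=st();print(o["grip_width"])
p,d=snap("scene","scene5");b=cv2.imread("pics/scene5.png")[100:250,130:290];cv2.imwrite("pics/z5.png",cv2.resize(b,None,fx=4,fy=4,interpolation=2))
planR(o,[(*cb(0,0,136+z),213.7) for z in(85,70,0)])
```

```text
[ 0.5357 -0.1504  0.2154] [176.15   3.6  167.47] q [ 80.3  17.3 -75.   98.4  13.9  73.4  80.6] zaxis [ 0.076  0.052 -0.996] F [ 1.  -0.  -0.9] 16.0
0.02357945709128309
0.053 0.307 0.012 -46.2
0.054 0.306 0.027 -46.2
0.059 0.302 0.096 -46.2
```

View pics/z5.png

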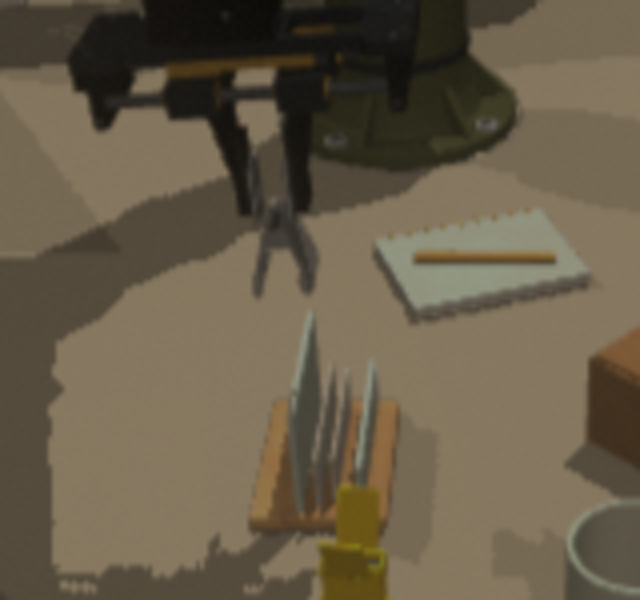

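Emit:
{"api": "drive_tool", "payload": {"moves": "0.003 0.015 0 -3 -1;0.009 0.05 0.002 -8 -1;0.016 0.09 0.004 -14 -1;0.024 0.13 0.006 -20 -1;0.031 0.17 0.008 -26 -1;0.038 0.21 0.01 -32 -1;0.044 0.25 0.01 -38 -1;0.049 0.28 0.01 -43 -1"}}

```text
time_s: 16.85
tool_pos: [0.547, 0.1367, 0.2197]
tool_rot: [179.6, 5.2, -149.1]
force: [0.6, 0.8, -0.3]
grip_width: 0.0236
```

Emit:
{"api": "drive_tool", "payload": {"moves": "0.016 0.012 0.001 -2 -1;0.022 0.017 0.001 -3 -1;0.022 0.017 0.001 -3 -1;0.022 0.017 0.001 -3 -1;0.022 0.017 0.001 -3 -1;0.022 0.017 0.001 -3 -1;0.022 0.017 0.001 -3 -1;0.022 0.017 0.001 -3 -1"}}

```text
time_s: 17.65
tool_pos: [0.5203, 0.1372, 0.2166]
tool_rot: [179.8, 5.2, -146.4]
force: [0.6, 0.2, -1.6]
grip_width: 0.0233
```

Run:
```python
from h import *
np.set_printoptions(precision=4,suppress=True)
o=st();print(o["grip_width"])
for c in("top","scene"):
    p,d=snap(c,c+"6");P=cloud(c,d).reshape(-1,3);P=P[~np.isnan(P[:,0])]
    q=(P[:,:2]-C);a=q@U*1000;b=q@V*1000;z=P[:,2]*1000
    m=(np.hypot(a,b)<60)&(z>135)&(z<185)
    print(c,m.sum(),"zmin",np.percentile(z[m],[0,2,10]) if m.any() else "")
    for lo in(150,160,170):
        k=m&(z>lo)&(z<=lo+10)
        if k.sum()>3: print(lo,k.sum(),"a",a[k].min(),a[k].max(),"b",b[k].min(),b[k].max())
    for n in("clip","clip_jaw_a","clip_jaw_b"): print(n,[(round(r["conf"],2),r["uv"]) for r in pinpoint(c,n)[:4]])
b=cv2.imread("pics/scene6.png")[90:240,240:400];cv2.imwrite("pics/z6.png",cv2.resize(b,None,fx=4,fy=4,interpolation=2))
planR(o,[(*cb(0,0,136+z),213.7) for z in(70,0)])
```

```text
[0.5203 0.1372 0.2166] [ 179.79    5.24 -146.44] q [ 55.2  10.5 -77.4 101.9   9.5  70.9  99.4] zaxis [ 0.074  0.053 -0.996] F [ 0.6  0.2 -1.6] 17.65
0.023331333522052806
top 0 zmin 
clip [(0.71, [290.0, 173.5])]
clip_jaw_a [(0.56, [285.5, 177.5]), (0.41, [281.5, 175.6])]
clip_jaw_b [(0.56, [285.5, 177.5]), (0.41, [281.5, 175.6])]
scene 124 zmin [167.1383 168.1748 170.7069]
160 10 a -52.042422004199686 -15.142033763364394 b -23.19580854649347 10.96553535471369
170 75 a -54.35078824313777 -13.27145206131813 b -25.061637344269936 12.109755328322985
clip [(0.9, [215.4, 241.0]), (0.67, [310.0, 139.8])]
clip_jaw_a [(0.69, [221.1, 252.2]), (0.65, [219.3, 252.6]), (0.37, [119.9, 263.4])]
clip_jaw_b [(0.69, [221.1, 252.2]), (0.65, [219.3, 252.6]), (0.37, [119.9, 263.4])]
-0.037 0.004 0.014 -0.1
-0.031 0.003 0.084 -0.1
```

View pics/z6.png

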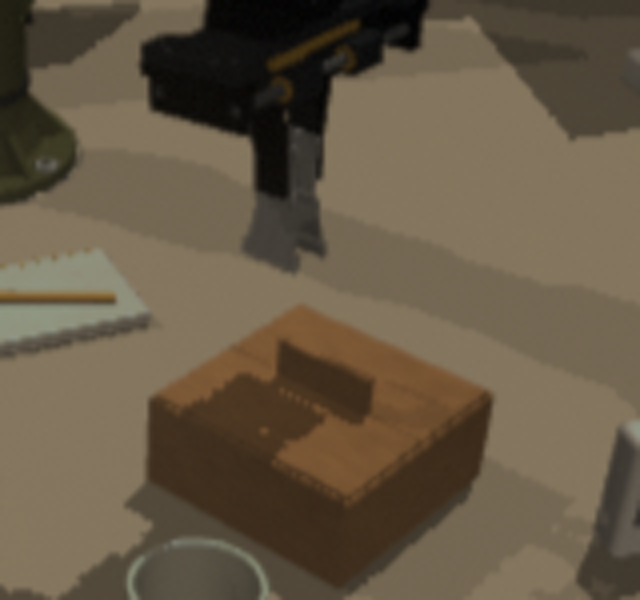

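Run:
```python
from h import *
o=st()
planR(o,[(*cb(-3,.5,z),213.7) for z in(206,190,132)])
```

```text
[0.5201 0.1374 0.2166] [ 179.83    5.23 -146.41] q [ 55.2  10.5 -77.4 101.9   9.5  70.9  99.4] zaxis [ 0.074  0.053 -0.996] F [ 1.3 -0.4 -0.7] 18.05
-0.034 0.004 0.014 -0.1
-0.033 0.004 0.030 -0.1
-0.027 0.004 0.087 -0.1
```

Emit:
{"api": "drive_tool", "payload": {"moves": "-0.005 0.001 0.002 0 -1;-0.012 0.002 0.006 0 -1;-0.02 0.003 0.012 0 -1;-0.028 0.004 0.02 0 -1;-0.033 0.004 0.028 0 -1;-0.033 0.004 0.030 0 -1;-0.033 0.004 0.030 0 -1;-0.033 0.004 0.030 0 -1"}}

```text
time_s: 18.85
tool_pos: [0.5474, 0.1603, 0.19]
tool_rot: [179.8, 5.2, -146.4]
force: [-0.2, -0.1, -0.6]
grip_width: 0.0235
```

Run:
```python
from h import *
np.set_printoptions(precision=1,suppress=True)
o=st();print(o["grip_width"], "TCP ab",(o["tool_pos"][:2]-C)@U*1e3,(o["tool_pos"][:2]-C)@V*1e3)
for c in("scene",):
    p,d=snap(c,c+"7");P=cloud(c,d);q=P[...,:2]-C;a=q@U*1000;b=q@V*1000;z=P[...,2]*1000
    m=(np.hypot(a,b)<60)&(z>115)&(z<185)
    print("zmin",np.percentile(z[m],[0,2,10]),"ridge top",np.percentile(z[(abs(a)<40)&(abs(b)<8)&(z>85)&(z<112)],[50,90,98]))
    # lowest clip point per image column
    for u in range(270,370):
        r=np.where(m[:,u])[0]
        if len(r): v=r[-1]; print(u,v,P[v,u,2].round(4)*1e3,a[v,u].round(1),b[v,u].round(1))
b=cv2.imread("pics/scene7.png")[110:230,260:380];cv2.imwrite("pics/z7.png",cv2.resize(b,None,fx=5,fy=5,interpolation=2))
planR(o,[(*cb(-3,.5,z),213.7) for z in(190,136,132)])
```

```text
[0.5 0.2 0.2] [ 179.8    5.2 -146.4] q [ 43.7  18.2 -71.7  99.9  17.6  69.7  91.7] zaxis [ 0.1  0.1 -1. ] F [-0.2 -0.1 -0.6] 18.85
0.023488016511934953 TCP ab -2.7786592281121587 0.44709542653710865
zmin [140.8 143.  145.7] ridge top [ 95.9 101.5 102.8]
311 165 143.5 -21.6 -19.6
312 165 144.7 -18.5 -19.6
313 166 143.3 -15.0 -19.7
314 166 144.3 -12.1 -19.3
315 167 143.7 -7.9 -20.6
316 167 143.1 -6.6 -18.0
317 168 142.4 -2.4 -19.1
318 168 143.6 0.6 -19.0
319 169 142.8 4.6 -20.0
320 169 143.3 6.9 -18.9
321 169 144.9 10.2 -19.3
322 170 143.5 13.7 -19.5
323 170 144.9 16.7 -19.6
324 171 143.0 19.7 -19.1
325 170 144.2 19.8 -15.2
326 164 145.3 5.2 8.8
327 165 140.8 6.0 12.9
328 165 143.3 10.1 11.2
329 165 144.6 13.2 11.1
330 166 143.8 17.2 10.0
331 166 144.4 19.6 11.0
332 166 141.4 18.9 17.0
0.000 0.000 0.000 -0.1
0.005 -0.000 0.054 -0.1
0.006 -0.000 0.058 -0.1
```

View pics/z7.png

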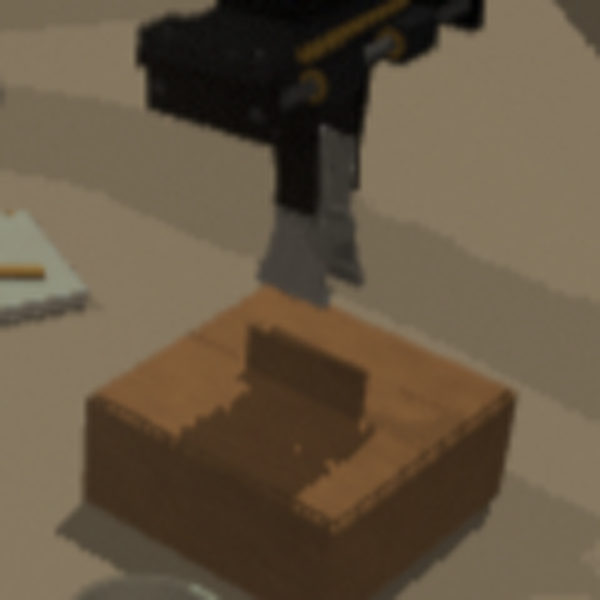

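Emit:
{"api": "drive_tool", "payload": {"moves": "0 0 0.006 0 -1;0.001 0 0.014 0 -1;0.002 0 0.024 0 -1;0.003 0 0.034 0 -1;0.003 0 0.043 0 -1;0.004 0 0.050 0 -1;0.004 0 0.054 0 -1;0.004 0 0.054 0 -1"}}

```text
time_s: 19.7
tool_pos: [0.5478, 0.1611, 0.1349]
tool_rot: [179.8, 5.2, -146.4]
force: [0.1, -0.5, -1.1]
grip_width: 0.0234
```

Run:
```python
from h import *
np.set_printoptions(precision=1,suppress=True)
o=st();print(o["tool_pos"][2],o["grip_width"], "TCP ab",(o["tool_pos"][:2]-C)@U*1e3,(o["tool_pos"][:2]-C)@V*1e3)
c="scene"
p,d=snap(c,c+"8");P=cloud(c,d);q=P[...,:2]-C;a=q@U*1000;b=q@V*1000;z=P[...,2]*1000
# outer face of -b jaw: pixels with b<-10, z>80 ; ridge ends a>24
m=(np.hypot(a,b)<60)&(z>82)&(z<120)&(b<-9)
for u in range(290,345):
    r=np.where(m[:,u])[0]
    if len(r): v=r[-1]; print(u,v,z[v,u],a[v,u],b[v,u], "below",z[v+1,u],b[v+1,u])
k=(a>24)&(a<40)&(abs(b)<9)&(z>80)&(z<112);print("ridge end",k.sum(),np.percentile(z[k],[50,90,100]) if k.any() else "")
b_=cv2.imread("pics/scene8.png")[120:220,270:370];cv2.imwrite("pics/z8.png",cv2.resize(b_,None,fx=6,fy=6,interpolation=2))
c="top";p,d=snap(c,"top8")
```

```text
[0.5 0.2 0.1] [ 179.8    5.2 -146.4] q [ 40.4  21.6 -68.7 103.6  21.3  64.4  88.9] zaxis [ 0.1  0.1 -1. ] F [ 0.1 -0.5 -1.1] 19.7
0.1349434067281765 0.023352683986930238 TCP ab -2.0057868868468742 0.8876338029104159
310 183 86.03054899777429 -21.13153452253663 -17.456362640792417 below 74.51308095477881 -7.291991211565084
311 183 87.71940823809665 -17.755702833425527 -17.654019084681412 below 72.3804162584849 -2.8161411169370654
312 184 88.19247054921375 -12.503405402820459 -20.14365331566655 below 75.48480776818778 -8.513441095937248
313 184 88.2739902324573 -10.51244268907907 -18.395376697445798 below 73.9506648691729 -4.7732723735609355
314 185 85.77562153478546 -7.787150755966651 -17.263883395279883 below 73.97167614980027 -6.729021919834061
315 185 88.65764573567003 -3.47191462346574 -18.927837162934395 below 73.55950071087425 -4.35149976453439
316 185 90.15939411811257 -0.3162740707479684 -18.9230431566572 below 73.72623891070728 -2.6752137448979068
317 186 90.07097132371788 4.355437121371712 -20.714510717485886 below 74.51360208041613 -5.5604721112548585
318 186 89.13524545060136 5.494656215359132 -17.742676258688704 below 73.27649968718409 -2.187413654487214
319 187 85.91588208898816 7.605214430127013 -15.71533670638972 below 72.86320457749684 -3.6113376194687876
320 187 89.30940585003033 12.245246586619098 -18.025809200872462 below 73.05984578646496 -1.9825674510114364
321 188 88.31609290354014 16.123847821892564 -18.703501534540635 below 73.28761525436445 -4.17734425247629
322 188 88.63645442856516 18.272681315421977 -17.2737338759638 below 73.66551897147889 -2.7767061371846053
323 188 87.77496833965937 19.484870958157995 -14.398849374544769 below 73.84212544519198 -1.1331382994657857
324 185 97.98286437963566 21.225924518282024 -13.993680711793063 below 87.86489718530166 -5.178994126937096
ridge end 44 [ 93.4 101.  102.8]
```

View pics/z8.png

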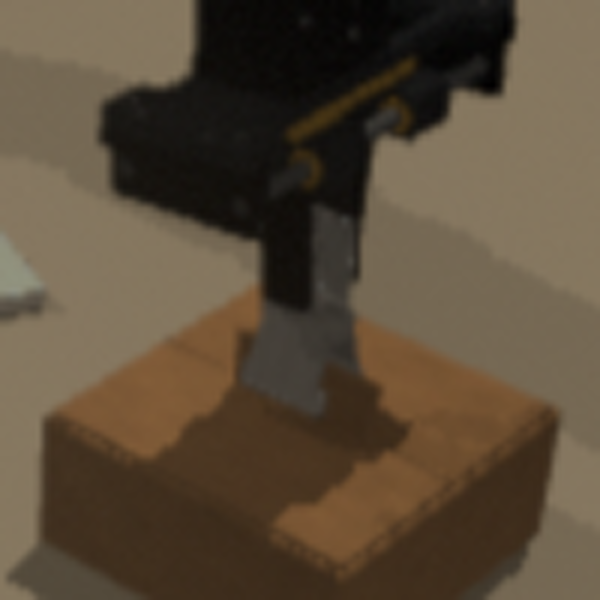

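Run:
```python
from h import *
def ab(n):
    P=cloud("scene",np.load(n+".npz")["d"]);q=P[...,:2]-C;return q@U*1000,q@V*1000,P[...,2]*1000
# project model point to row; fit edge heights by projection
k=calibration("scene");K=np.array(k["intrinsics"]);T=np.linalg.inv(np.array(k["cam_to_world"]))
def proj(a,b,z):
    p=T@np.array([*cb(a,b,z),1]);return K[0,0]*p[0]/-p[2]+K[0,2],-K[1,1]*p[1]/-p[2]+K[1,2]
a,b,z=ab("scene2"); m=(abs(a)<34)&(abs(b)<9)&(z>80)&(z<110)
# ridge top, far edge b=+3
rows=[(u,np.where(m[:,u])[0][0]-.5) for u in range(512) if m[:,u].any()]
rows=rows[3:-3]
pu=np.array([proj(x,3,101) for x in np.linspace(-37,37,40)])
print("ridge edge row meas-pred",np.mean([v-np.interp(u,pu[:,0],pu[:,1]) for u,v in rows]),len(rows))
a,b,z=ab("scene8"); m=(np.hypot(a,b)<60)&(z>82)&(z<120)&(b<-9)
rows=[(u,np.where(m[:,u])[0][-1]+.5) for u in range(311,323)]
for bb in(-14,-17,-18.5):
  for zz in(84,86,88,90,92):
    pu=np.array([proj(x,bb,zz) for x in np.linspace(-25,25,40)])
    print(bb,zz,round(np.mean([v-np.interp(u,pu[:,0],pu[:,1]) for u,v in rows]),2))
```

```text
ridge edge row meas-pred -0.3764419787698223 16
-14 84 0.23
-14 86 0.88
-14 88 1.53
-14 90 2.18
-14 92 2.83
-17 84 -0.57
-17 86 0.08
-17 88 0.73
-17 90 1.38
-17 92 2.04
-18.5 84 -0.97
-18.5 86 -0.32
-18.5 88 0.33
-18.5 90 0.98
-18.5 92 1.64
```

Run:
```python
from h import *
for n,t in(("scene5",.2154),("scene6",.2166),("scene7",.190),("scene8",.1349)):
    f=np.load(n+".npz");P=cloud("scene",f["d"]);p=f["p"].astype(int)
    c=np.array([.5357,-.1504]) if n=="scene5" else (np.array([.5203,.1372]) if n=="scene6" else C)
    g=(p.sum(2)>170)&(p.max(2)-p.min(2)<25)&(np.hypot(P[...,0]-c[0],P[...,1]-c[1])<.045)
    z=(P[...,2]-t)*1000; m=g&(z>-60)&(z<60)
    print(n,m.sum(),np.percentile(z[m],[0,1,5,95,99,100]).round(1))
```

```text
scene5 171 [-47.  -46.2 -44.3  31.5  49.5  54.7]
scene6 213 [-49.5 -48.7 -46.2  10.2  33.1  34.2]
scene7 207 [-49.2 -47.5 -45.5  13.9  30.5  34.3]
scene8 189 [-49.1 -48.9 -46.1  14.1  31.1  46.9]
```

Emit:
{"api": "drive_tool", "payload": {"moves": "0 0 -0.001 0 -1;-0.001 0 -0.002 0 -1;-0.0015 0 -0.003 0 -1;-0.0015 0 -0.003 0 -1;-0.0015 0 -0.003 0 -1;-0.0015 0 -0.003 0 -1;-0.0015 0 -0.003 0 -1;-0.0015 0 -0.003 0 -1"}}

```text
time_s: 20.6
tool_pos: [0.5492, 0.1617, 0.1387]
tool_rot: [179.8, 5.2, -146.4]
force: [0.7, 0.2, -0.5]
grip_width: 0.0237
```

Run:
```python
from h import *
o=st();print(o["grip_width"],abs(o["joint_velocities"]).max(),"ab",((o["tool_pos"][:2]-C)@U*1e3).round(1),((o["tool_pos"][:2]-C)@V*1e3).round(1))
P=cloud("scene",snap("scene","scene9")[1]);q=P[...,:2]-C;a=q@U*1000;b=q@V*1000;z=P[...,2]*1000
m=(np.hypot(a,b)<60)&(z>82)&(z<120)&(b<-9)
r=[np.where(m[:,u])[0][-1] for u in range(311,323)];print(np.mean([z[v,u] for v,u in zip(r,range(311,323))]),a[m].min(),a[m].max(),np.percentile(b[m],3))
print("panels",[np.median(z[(abs(a)<75)&(b>l)&(b<l+15)&(z>40)&(z<130)]).round(1) for l in(-75,-60,40,55)])
for n in("mug","clock","stapler"):
    for rr in search_frame("scene",n)[:1]: u,v=map(int,rr["uv"]);print(n,(u,v),P[v,u].round(3))
```

```text
[0.5492 0.1617 0.1387] [ 179.82    5.22 -146.42] q [ 40.3  21.5 -68.8 103.2  21.2  64.8  89. ] zaxis [ 0.074  0.053 -0.996] F [ 0.7  0.2 -0.5] 20.6
0.023749584835646313 0.06071774317962059 ab -0.5 0.6
92.48203846392933 -21.96362392480229 23.403800017913134 -20.06219588123033
panels [np.float64(73.4), np.float64(73.5), np.float64(73.5), np.float64(73.4)]
mug (286, 249) [0.773 0.004 0.085]
clock (407, 210) [0.68  0.349 0.063]
stapler (116, 259) [ 0.683 -0.366  0.046]
```

```bash
python3 -c "
from cell import *
print(sign_off())"
```

```text
the job is handed in; nothing more can be done
None
```

The carton is shut, and the arm is holding the clip squeezed open over the middle of the upright edge. I handed the job in at about 21 s of the 56 s allowed; it reported no verdict.

**What I did**
- **Flaps:** I folded the tongue flap down first, then the plain flap over it. Each stopped under about 20 N with its top face about 73 mm above the desk. The two lips stand together within about 1 mm of the expected middle of the edge.
- **Clip:** I squeezed the steel clip fully, with the handles about 23.5 mm over the outsides. I lifted it off the rack and brought it to the edge without dropping it.

**Last checks**
- **Position:** The jaws are centred on the edge to about 1 mm, both along and across it. Their ends are about 11–12 mm below the top of the edge, and there is no contact force.
- **Bystanders:** The mug, clock and stapler are within a few mm of where I first found them, about the accuracy of these measurements.

**What disagreed**
- **Clip slip:** The clip slid about 5 mm down between the fingers while being squeezed. The camera showed the jaws lower than I had calculated, so I raised the tool about 3 mm to correct the depth.
- **Tool tilt:** An early turn ran into joint limits and left the tool tilted about 5°. By calculation this leaves the clip leaning about 1.6° along the edge. I did not measure that lean.
- **Clip detection:** The trained networks mostly picked out the yellow look-alike for the clip, so I relied on the depth images for it.

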